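# Turn over the mirrored bracket before welding

## Robot

A 6-joint arm with a two-finger parallel gripper is mounted at the origin on a cart in front of the work surface, level with it; the furniture and walls round the work are solid. World frame = base frame: x ahead of the robot, y to its left, z up, the work surface at z = 0. Lengths are in m, angles in rad, forces in N, time in s.
With the tool pointing down it reaches from about 0.3 to 1 m from the base axis. Payload 5.1 kg.
Tool frame: the origin (TCP) lies midway between the tips of the shut fingers; the grasp point (between the pads) lies 19 mm behind it; z points along the fingers, y is the line along which they close (so a half turn about z gives the same grasp; the last joint's range is limited). The gripper opens to 95 mm and grips with 3 to 60 N. Pads are 20 mm wide; open, the fingers measure 119 mm over their backs; the gripper's body (75 mm by 180 mm) begins 59 mm behind the grasp point.
Start: joints at [1.215, 0.124, 1.65, -0, 1.367, -0.083], TCP at [0.175, 0.626, 0.215] pointing down, gripper open.
Joint ranges: [-2.61, 2.61], [-1.02, 2.33], [0.03, 2.71], [-1.35, 4.49], [0.32, 2.68], [-2.91, 2.91]. Speed limits (rad/s): [2.57, 2.57, 3.14, 3.14, 3.14, 3.14].

## Interface

Orientations are given as a 3x3 rotation matrix whose columns are the frame's x, y, z axes.
In Python, from bench import r, hand, solver, observe, viewer, order gives the robot as it stands. Calls block until the motion is done:
- r.reach(position, orientation): joint-space move of the TCP to a pose.
- r.move_l(position, speed=0.15, rotation=None, threshold=None): straight line of the TCP; rotation=None keeps the orientation; speed is the mean speed in m/s. With threshold (N) it stops when the force on the tool has changed by that much, and returns True; else False.
- r.move_joints(angles): joint-space move.
- hand.set_gripper(opening, f_grip=None): finger opening in m; f_grip is the grip in N (None keeps the last); returns when the fingers have stopped.
- r.wait(seconds).
- solver.ik(position, orientation): joint angles nearest the present ones, or None.
- observe(): the state.
- viewer.get_image(name): name is "scene" or "top" or "wrist"; returns a dict with "color" (420x560x3 uint8, red, green, blue), "fovy" (degrees; the focal length in pixels is half the picture's height over the tangent of half this angle, whatever the lens; pixels are square), "cx", "cy" (the principal point, pixels), "k1" (the pictures are not rectified: a ray, as slopes to the right and down, at radius r is drawn at 1 + k1 r^2 times it, then the intrinsics apply), "rvec" (rotation vector, rad) and "tvec" (3), from world to camera coordinates, as OpenCV has them. Camera axes: x right, y down, z forward; pixel columns grow to the right and rows downward; lengths in m; the calibration is good to about 2 mm. A picture is of the moment at which its call begins. There is no depth.
A pose or a line that the arm cannot do raises r.PlanningError and nothing moves.
- order.job_done(): hands the job in; it is judged then, once.
Trained networks look in a picture, given as the dict that the camera call returned (one of the last four; its "shot" number tells which), for a name from the list of things; names that differ only in an ending like _2 or _b are one class to them, and where a whole thing is asked for, a point or a joint stands for the part that bears it (a point fixed in the world has none). Each returns a list of dicts, best first, with "score" (0 to 1); they miss things now and then, are a little off and sometimes report something else, mostly with a low value. They report only what shows in the picture. A call takes as long as a camera call.
- viewer.regions_of(picture, thing): "region" (420x560 bool, what is visible of it) and "box" ([left, top, right, bottom] in pixels, round what is visible of it).
The state is a dict: "time_s": time; "qpos": joint angles; "joint_vel": joint speeds; "tau": joint torques, N m; "tcp_pos": TCP position; "orientation": TCP orientation; "force": force on the tool from outside, world axes, zero at the start; "wrist_torque": the same for the moment, N m; "finger_gap": finger opening in m; "grip_force": force on a finger pad.
Only numpy, scipy, OpenCV 4.12 (cv2) and the standard library are available. Lean on these libraries where they do the work, as an engineer would, in place of code of your own. Each camera call takes 0.05 s, during which the arm holds its last target. There are 200 camera calls.

## Task

Three turnover carriers on the desk each hold a brass L bracket in a clear leaf. Before they go to the laser welder every bracket must read, seen from above, as a true letter L however it is turned (long leg pointing up the page, foot to the right). Where a bracket reads as a mirrored L, swing its leaf by the red grip bar right over until it lies down flat on the other side; leave the leaves that already read true lying as they are.

Things in the scene. Friction and masses are not known exactly. Their poses are not given: they have to be found in the camera images.
- carrier_1: Fixed turnover carrier 1: dark base 150 x 94 x 6 mm, hinge between two blue lugs at its middle. Origin: centre of its underside, on the desk. Hinge axis: along own y, 32 mm above the origin. Its leaf (82 mm wide, 7 mm thick aluminium frame round a clear window, 74 mm from hinge to outer edge) lies level on the own -x side and swings over the top to lie level on the +x side.
- leaf_1 (a joint): Angle of the leaf of carrier 1, rad: 0 = level on the carrier's -x side (starts there, or up to 0.12), 1.57 = upright, 3.14 = turned fully over, level on the +x side; stops at both ends. The hinge is stiff: the leaf stays at whatever angle it is left; swinging it takes about 1 to 2 N at the bar.
- bar_1 (a point): Middle of the red round grip bar at the end of leaf 1: 8 mm thick, parallel to the hinge axis and 108 mm from it, in the leaf's plane (32 mm above the desk when level). 46 mm free length between its side arms, 30 mm clear of the frame: fingers pointing down can straddle it, closing along the carrier's x, opened to about 30 mm; it can turn in a light grip as the leaf swings.
- bracket_1 (a point): Flat brass L bracket fixed in the clear window of leaf 1, seen from both faces, 6 mm thick, three dark holes; leg 50 mm, foot 32 mm, both 12 mm wide. Origin: outer corner of the L, mid thickness. Own +y runs along the long leg, own +x along the short foot. So own z points up when it reads as a true L from above, down when it reads as a mirrored L. It turns over with its leaf.
- carrier_2: Fixed turnover carrier 2: dark base 150 x 94 x 6 mm, hinge between two blue lugs at its middle. Origin: centre of its underside, on the desk. Hinge axis: along own y, 32 mm above the origin. Its leaf (82 mm wide, 7 mm thick aluminium frame round a clear window, 74 mm from hinge to outer edge) lies level on the own -x side and swings over the top to lie level on the +x side.
- leaf_2 (a joint): Angle of the leaf of carrier 2, rad: 0 = level on the carrier's -x side (starts there, or up to 0.12), 1.57 = upright, 3.14 = turned fully over, level on the +x side; stops at both ends. The hinge is stiff: the leaf stays at whatever angle it is left; swinging it takes about 1 to 2 N at the bar.
- bar_2 (a point): Middle of the red round grip bar at the end of leaf 2: 8 mm thick, parallel to the hinge axis and 108 mm from it, in the leaf's plane (32 mm above the desk when level). 46 mm free length between its side arms, 30 mm clear of the frame: fingers pointing down can straddle it, closing along the carrier's x, opened to about 30 mm; it can turn in a light grip as the leaf swings.
- bracket_2 (a point): Flat brass L bracket fixed in the clear window of leaf 2, seen from both faces, 6 mm thick, three dark holes; leg 50 mm, foot 32 mm, both 12 mm wide. Origin: outer corner of the L, mid thickness. Own +y runs along the long leg, own +x along the short foot. So own z points up when it reads as a true L from above, down when it reads as a mirrored L. It turns over with its leaf.
- carrier_3: Fixed turnover carrier 3: dark base 150 x 94 x 6 mm, hinge between two blue lugs at its middle. Origin: centre of its underside, on the desk. Hinge axis: along own y, 32 mm above the origin. Its leaf (82 mm wide, 7 mm thick aluminium frame round a clear window, 74 mm from hinge to outer edge) lies level on the own -x side and swings over the top to lie level on the +x side.
- leaf_3 (a joint): Angle of the leaf of carrier 3, rad: 0 = level on the carrier's -x side (starts there, or up to 0.12), 1.57 = upright, 3.14 = turned fully over, level on the +x side; stops at both ends. The hinge is stiff: the leaf stays at whatever angle it is left; swinging it takes about 1 to 2 N at the bar.
- bar_3 (a point): Middle of the red round grip bar at the end of leaf 3: 8 mm thick, parallel to the hinge axis and 108 mm from it, in the leaf's plane (32 mm above the desk when level). 46 mm free length between its side arms, 30 mm clear of the frame: fingers pointing down can straddle it, closing along the carrier's x, opened to about 30 mm; it can turn in a light grip as the leaf swings.
- bracket_3 (a point): Flat brass L bracket fixed in the clear window of leaf 3, seen from both faces, 6 mm thick, three dark holes; leg 50 mm, foot 32 mm, both 12 mm wide. Origin: outer corner of the L, mid thickness. Own +y runs along the long leg, own +x along the short foot. So own z points up when it reads as a true L from above, down when it reads as a mirrored L. It turns over with its leaf.

How it is judged:
By the outcome, as a careful person would: the job done as asked, in the order asked, and still so for the second after the job is handed in, with the robot touching nothing.
It also fails if it takes over 38 s, if anything falls off the work surface, if the arm or the gripper's body presses on something with over 40 N, if the wrist force passes 120 N, or if a joint passes its speed limit or range.

## Working session

There is one attempt and no reset: what is moved stays moved. The work goes in short steps, each a Python script; the robot and the scene stay as the last script left them, time stands still between calls to the robot, and variables do not carry over. Pictures are saved under pics/ and viewed, at most 10 in all, crops included, and the job is handed in when it is done.

```bash
mkdir -p pics; ls
python3 - <<'E'
from bench import *
import cv2, pickle
for n in ("top","scene"):
    p=viewer.get_image(n); cv2.imwrite(f"pics/{n}0.png",p["color"][:,:,::-1])
    print(n,{k:v for k,v in p.items() if k!="color"})
    pickle.dump(p,open(f"pics/{n}0.pkl","wb"))
    if n=="top":
        D={}
        for t in ("bar_1","bracket_1","carrier_1","leaf_1"):
            D[t]=viewer.regions_of(p,t)
            for d in D[t]: print(t,round(d["score"],2),d["box"],d["region"].sum())
        pickle.dump(D,open("pics/reg0.pkl","wb"))
print(observe()["time_s"])
E
```

```text
bench.py
pics
top {'fovy': 45.89206659772763, 'cx': 277.3417583688834, 'cy': 207.48545541511837, 'k1': -0.11763758169358911, 'rvec': array([ 2.16956   , -2.18808167,  0.0070561 ]), 'tvec': array([-0.03170317,  0.48282813,  0.99040095]), 'shot': 1}
bar_1 0.96 [179.6, 182.8, 226.0, 244.3] 1947
bar_1 0.77 [359.5, 173.4, 405.3, 235.9] 1853
bracket_1 0.97 [356.9, 175.1, 410.0, 238.9] 1920
bracket_1 0.77 [178.0, 184.6, 229.9, 244.8] 1816
carrier_1 0.73 [174.4, 145.0, 233.0, 244.2] 3682
carrier_1 0.65 [355.3, 141.1, 409.0, 235.3] 3606
carrier_1 0.64 [264.5, 148.6, 326.8, 243.5] 3770
leaf_1 0.89 [274.2, 180.7, 324.8, 243.2] 1906
leaf_1 0.73 [361.0, 173.8, 404.5, 240.5] 1898
leaf_1 0.72 [178.0, 181.0, 224.8, 246.5] 1828
scene {'fovy': 50.611838042440915, 'cx': 275.8877092821448, 'cy': 204.3113899957011, 'k1': -0.08001503803008764, 'rvec': array([ 2.19938503, -0.82270882,  0.36061625]), 'tvec': array([-0.42441555,  0.21842466,  0.82024233]), 'shot': 2}
0.3
```

View pics/top0.png

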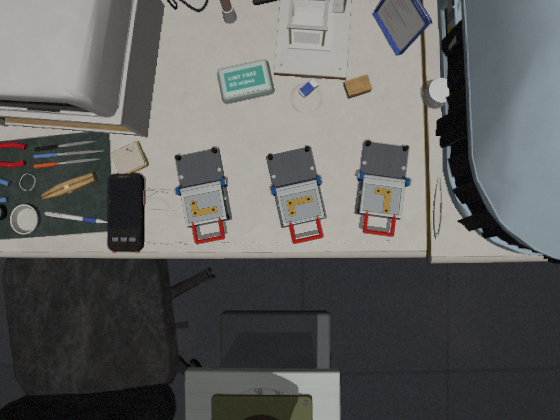

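View pics/scene0.png

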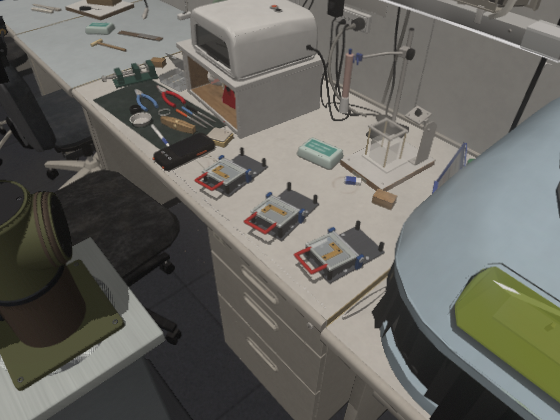

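Run:
```python
import cv2,numpy as np
im=cv2.imread("pics/top0.png")
c=[cv2.resize(im[135:250,x:x+75],None,fx=3.5,fy=3.5*1.45,interpolation=cv2.INTER_CUBIC)[:, :262] for x in (165,258,345)]
c=[cv2.resize(im[138:250,x:x+52+16],(264,435),interpolation=cv2.INTER_CUBIC) for x in (170,263,350)]
cv2.imwrite("pics/crop0.png",np.hstack(c))
```

```text
(no output)
```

View pics/crop0.png

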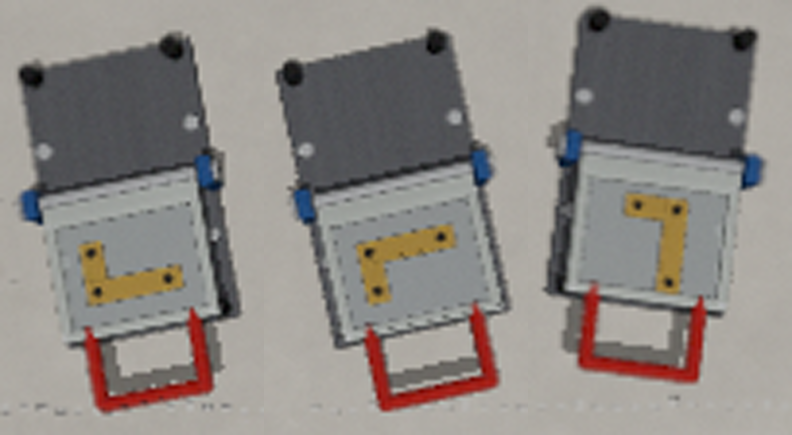

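```bash
cat > h.py <<'E'
import numpy as np,cv2
def K(p):
    f=210/np.tan(np.radians(p["fovy"])/2); return np.array([[f,0,p["cx"]],[0,f,p["cy"]],[0,0,1]])
def world(p,uv,z):
    uv=np.asarray(uv,float).reshape(-1,1,2)
    n=cv2.undistortPoints(uv,K(p),np.array([p["k1"],0,0,0,0]))[:,0]
    R=cv2.Rodrigues(p["rvec"])[0]; c=-R.T@p["tvec"]
    d=np.c_[n,np.ones(len(n))]@R
    return c+d*((z-c[2])/d[:,2])[:,None]
def proj(p,X):
    return cv2.projectPoints(np.asarray(X,float).reshape(-1,1,3),p["rvec"],p["tvec"],K(p),np.array([p["k1"],0,0,0,0]))[0][:,0]
def carrier(ox,oy,th,X):   # carrier -> world
    c,s=np.cos(th),np.sin(th); X=np.asarray(X,float)
    return X@np.array([[c,s,0],[-s,c,0],[0,0,1]])+[ox,oy,0]
E
python3 - <<'E'
import pickle,numpy as np,cv2
from h import *
from scipy.optimize import least_squares
p=pickle.load(open("pics/top0.pkl","rb")); im=p["color"].astype(int)
R,G,B=im[...,0],im[...,1],im[...,2]; yy,xx=np.mgrid[:420,:560]
win=(xx>165)&(xx<240)&(yy>140)&(yy<250)
red=win&(R>130)&(G<80)&(B<80); blue=win&(B>120)&(R<80)
print(red.sum(),blue.sum())
# blue lugs
n,l,st,ce=cv2.connectedComponentsWithStats(blue.astype(np.uint8))
print(st[1:],ce[1:])
lug=[ce[i] for i in range(1,n) if st[i,4]>8]
print(world(p,lug,.032))
# red bar: front band: lowest rows per column
pts=[(c,np.where(red[:,c])[0].max()) for c in range(560) if red[:,c].any()]
print(pts)
# base far corners (posts), microwave edge
s=264/68
f=lambda x,y:(170+x/s,138+y/s)
for nm,a,z in (("postL",f(32,75),.01),("postR",f(172,47),.01),("barL",f(103,400),.036),("barR",f(208,382),.036)): print(nm,world(p,[a],z))
print("box",world(p,[(163,0),(155,60),(147,133)],0),"phone",world(p,[(144,176)],.01),"wipes",world(p,[(218,78),(223,102),(273,95)],.0))
E
```

```text
178 25
[[221 179   3   6  14]
 [176 187   3   7  11]] [[222.14285714 181.5       ]
 [177.09090909 190.45454545]]
[[0.53437321 0.07294146 0.032     ]
 [0.51758725 0.16405711 0.032     ]]
[(192, np.int64(228)), (193, np.int64(234)), (194, np.int64(239)), (195, np.int64(242)), (196, np.int64(242)), (197, np.int64(243)), (198, np.int64(243)), (199, np.int64(242)), (200, np.int64(242)), (201, np.int64(241)), (202, np.int64(241)), (203, np.int64(242)), (204, np.int64(242)), (205, np.int64(241)), (206, np.int64(240)), (207, np.int64(240)), (208, np.int64(241)), (209, np.int64(241)), (210, np.int64(240)), (211, np.int64(239)), (212, np.int64(240)), (213, np.int64(240)), (214, np.int64(240)), (215, np.int64(240)), (216, np.int64(239)), (217, np.int64(239)), (218, np.int64(239)), (219, np.int64(239)), (220, np.int64(239)), (221, np.int64(238)), (222, np.int64(238)), (223, np.int64(238)), (224, np.int64(237))]
postL [[0.58775141 0.16737304 0.01      ]]
postR [[0.60133324 0.09243472 0.01      ]]
barL [[0.41638573 0.12381041 0.036     ]]
barR [[0.42527565 0.06976445 0.036     ]]
box [[0.93420491 0.20848172 0.        ]
 [0.7995002  0.22263779 0.        ]
 [0.64202211 0.23707053 0.        ]] phone [[0.55024451 0.23930929 0.01      ]] wipes [[ 0.75564391  0.08690918  0.        ]
 [ 0.70394222  0.07616118  0.        ]
 [ 0.71658888 -0.0281628   0.        ]]
```

```bash
cat > fit.py <<'E'
from h import *
from scipy.optimize import least_squares
def redmask(p,around,rad):
    im=p["color"].astype(int); R,G,B=im[...,0],im[...,1],im[...,2]
    yy,xx=np.mgrid[:420,:560]
    m=(R>100)&(G<.5*R)&(B<.5*R)&(np.hypot(xx-around[0],yy-around[1])<rad)
    n,l,st,_=cv2.connectedComponentsWithStats(m.astype(np.uint8),connectivity=8)
    return l==1+np.argmax(st[1:,4])
def U(q):  # centre lines of red U
    ox,oy,th,a=q
    t=np.linspace(0,1,40)[:,None]
    b=lambda P,Q:np.array(P)+(np.array(Q)-np.array(P))*t
    L=np.vstack([b((108,-27),(108,27)),b((108,-27),(76,-27)),b((108,27),(76,27))])/1000
    X=np.c_[-L[:,0]*np.cos(a),L[:,1],.032+L[:,0]*np.sin(a)]
    return carrier(ox,oy,th,X)
def fit(pics,q0,hinge=None,sig=.003):
    DT=[]
    for p in pics:
        c=proj(p,U(q0)).mean(0); m=redmask(p,c,32)
        DT.append((p,m,np.argwhere(m)[:,::-1]))
    from scipy.spatial import cKDTree
    def res(q):
        r=[]
        for p,m,px in DT:
            u=proj(p,U(q))
            r+=list(cKDTree(u).query(px)[0]); r+=list(cKDTree(px).query(u)[0])
        r=np.array(r)
        if hinge is not None: r=np.r_[r,10*(np.array(q[:2])-hinge)/sig]
        return r
    s=least_squares(res,q0,x_scale=[.01,.01,.1,.1],diff_step=1e-4)
    print("n",[len(d[2]) for d in DT],"q",s.x.round(4),"rms",np.sqrt(np.mean(s.fun[:]**2)).round(2))
    return s.x
E
python3 - <<'E'
import pickle
from fit import *
P=[pickle.load(open(f"pics/{n}0.pkl","rb")) for n in ("top","scene")]
for a0 in (0.01,.06,.12):
    q=fit(P,[.526,.1185,.178,a0],np.array([.526,.1185])); 
    q2=fit(P,[.526,.1185,.178,a0])
    print("bar",U(q)[:40].mean(0).round(4),U(q2)[:40].mean(0).round(4))
c=P[0]; im=cv2.cvtColor(P[1]["color"],cv2.COLOR_RGB2BGR); it=cv2.cvtColor(c["color"],cv2.COLOR_RGB2BGR)
o=[]
for p,i in ((c,it),(P[1],im)):
    u=proj(p,U(q)); x,y=(u.mean(0)-[40,50]).astype(int)
    k=cv2.resize(i[y:y+80,x:x+80],None,fx=5,fy=5)
    for v in u: cv2.circle(k,tuple(int(w) for w in (v+.5-[x,y])*5),1,(0,255,0),-1)
    for v in proj(p,carrier(*q[:3],[[s*.075,t*.047,.006] for s in(-1,1) for t in(-1,1)]+[[0,-.045,.032],[0,.045,.032]])): cv2.circle(k,tuple(int(w) for w in (v+.5-[x,y])*5),3,(255,0,255),-1)
    o.append(k)
cv2.imwrite("pics/fit.png",np.hstack(o))
E
```

```text
n [216, 102] q [0.526  0.1183 0.1917 0.0614] rms 0.8
n [216, 102] q [0.5261 0.1171 0.1789 0.0629] rms 0.8
bar [0.4201 0.0978 0.0386] [0.4201 0.0979 0.0388]
n [216, 102] q [0.5259 0.1183 0.1921 0.0615] rms 0.8
n [216, 102] q [0.5262 0.117  0.1778 0.0622] rms 0.8
bar [0.4201 0.0978 0.0386] [0.4201 0.098  0.0387]
n [216, 102] q [0.526  0.1183 0.1917 0.0614] rms 0.8
n [216, 102] q [0.5261 0.1171 0.1788 0.0626] rms 0.8
bar [0.4201 0.0978 0.0386] [0.4201 0.0979 0.0388]
```

View pics/fit.png

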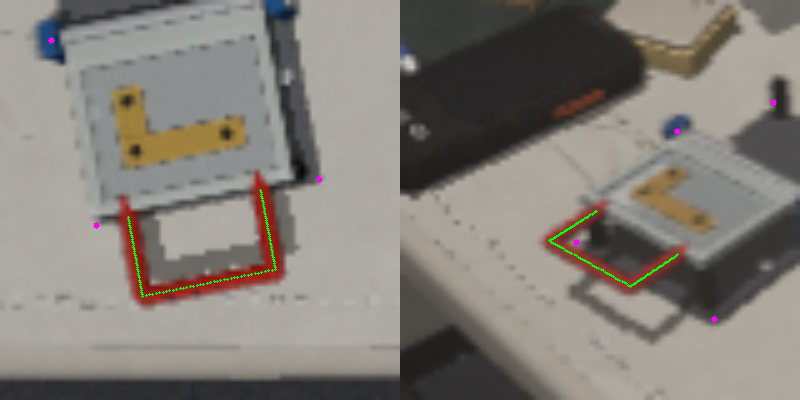

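```bash
cat > plan.py <<'E'
from bench import *
import numpy as np
ox,oy,th,a0=.526,.1172,.179,.0625
c,s=np.cos(th),np.sin(th)
def rot(k): y=k*np.array([c,s,0]); z=np.array([0,0,-1.]); return np.c_[np.cross(y,z),y,z]
def tcp(a,r=.108,yo=-.006,d=.016): 
    x=-r*np.cos(a); return np.array([ox+c*x-s*yo,oy+s*x+c*yo,.032+r*np.sin(a)-d])
E
python3 - <<'E'
from plan import *
for k in (1,-1):
    for a in (a0,.8,1.57,2.4,3.14):
        j=solver.ik(tcp(a),rot(k)); print(k,a,None if j is None else np.round(j,2))
    print(np.round(solver.ik(tcp(a0)+[0,0,.1],rot(k)),2))
E
```

```text
1 0.0625 [ 0.09 -0.17  2.28 -0.    1.02 -0.09]
1 0.8 [ 0.1  -0.19  2.17 -0.    1.16 -0.08]
1 1.57 [ 0.11 -0.05  1.98 -0.    1.2  -0.07]
1 2.4 [ 0.12  0.16  1.83 -0.    1.15 -0.06]
1 3.14 [ 0.12  0.31  1.79 -0.    1.04 -0.06]
[ 0.09 -0.31  2.21 -0.    1.24 -0.09]
-1 0.0625 None
-1 0.8 None
-1 1.57 None
-1 2.4 None
-1 3.14 NoneTraceback (most recent call last):
  File "<stdin>", line 5, in <module>
    return _wrapfunc(a, 'round', decimals=decimals, out=out)
    return _wrapit(obj, method, *args, **kwds)
    result = getattr(arr, method)(*args, **kwds)
TypeError: unsupported operand type(s) for *: 'NoneType' and 'float'
```

Run:
```python
from plan import *
import cv2,pickle
hand.set_gripper(.03,8)
r.reach(tcp(a0)+[0,0,.1],rot(1)); 
print(r.move_l(tcp(a0),speed=.12,threshold=8))
hand.set_gripper(0.0,8); o=observe()
print(o["time_s"],o["finger_gap"],o["grip_force"],o["force"].round(1) if hasattr(o["force"],"round") else o["force"],o["tcp_pos"],tcp(a0))
for a in np.linspace(a0,.7,4)[1:]:
    r.move_l(tcp(a),speed=.1)
    o=observe(); print(round(a,2),round(o["time_s"],2),np.round(o["force"],1),round(o["finger_gap"],4))
for n in("top","scene"):
    p=viewer.get_image(n); pickle.dump(p,open(f"pics/{n}1.pkl","wb")); 
cv2.imwrite("pics/s1.png",cv2.resize(p["color"][100:300,130:400,::-1],None,fx=2.5,fy=2.5))
```

```text
False
5.075 0.007724655765455072 7.999913245439529 [0.3 0.2 0.3] [0.42140833 0.09212226 0.02310085] [0.42100137 0.09210448 0.02274561]
0.28 5.45 [ 0.2  0.4 -0.2] 0.0079
0.49 5.83 [-0.7 -0.2  1.4] 0.0078
0.7 6.2 [-6.6 -1.5  5.2] 0.0079
```

View pics/s1.png

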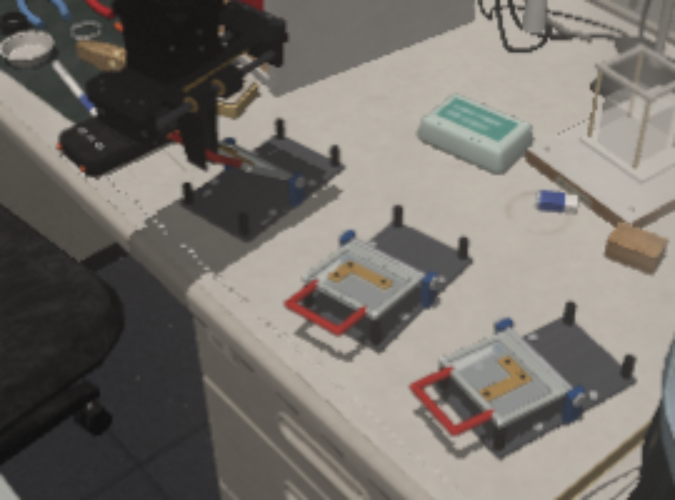

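Run:
```python
from plan import *
import cv2,pickle
rad=.108
for a in np.linspace(.7,np.pi,15)[1:]:
    f=observe()["force"]; b=a-.17
    fr=np.dot(f,[-c*np.cos(b),-s*np.cos(b),np.sin(b)])
    rad=float(np.clip(rad+1e-4*fr,.104,.112))
    r.move_l(tcp(a,rad),speed=.1)
    o=observe(); print(round(a,2),round(o["time_s"],2),np.round(o["force"],1),round(rad,4),round(o["finger_gap"],4))
    if np.linalg.norm(o["force"])>25: print("STOP");break
else:
    r.move_l(tcp(np.pi,rad)-[0,0,.002],speed=.03,threshold=8)
    print(np.round(observe()["force"],1))
    hand.set_gripper(.03); r.move_l(np.array(observe()["tcp_pos"])+[0,0,.12],speed=.15)
    r.reach([.40,.25,.25],rot(1))
print(observe()["time_s"],observe()["finger_gap"])
for n in("top","scene"):
    p=viewer.get_image(n); pickle.dump(p,open(f"pics/{n}2.pkl","wb")); 
    if n=="top": t=cv2.resize(p["color"][100:260,150:330,::-1],(400,355))
cv2.imwrite("pics/s2.png",np.hstack([t,cv2.resize(p["color"][100:278,130:330,::-1],(400,355))]))
```

```text
0.87 6.64 [-5.2 -0.7  6.8] 0.1088 0.0077
1.05 6.98 [-3.9  0.6  7.7] 0.1097 0.0078
1.22 7.33 [-1.1  0.7  5.6] 0.1105 0.0078
1.4 7.67 [0.2 1.1 3.9] 0.1111 0.0081
1.57 8.01 [0.3 2.4 1.7] 0.1115 0.0076
1.75 8.35 [1.  0.7 1.2] 0.1117 0.0078
1.92 8.69 [ 0.5  0.4 -0.2] 0.1118 0.0075
2.1 9.03 [0.6 0.5 0.3] 0.1118 0.0076
2.27 9.38 [ 0.9  0.2 -0.3] 0.1119 0.0078
2.44 9.72 [ 0.   0.1 -1. ] 0.1119 0.0078
2.62 10.06 [-1.  -0.9 -1.6] 0.1118 0.0076
2.79 10.4 [-5.2 -1.5 -2.8] 0.1117 0.0076
2.97 10.74 [-6.4 -1.6 -2.5] 0.1111 0.0076
3.14 11.08 [-8.  -0.8 -3.4] 0.1104 0.008
[-10.9  -2.9   4.3]
14.0167 0.029679640132600334
```

View pics/s2.png

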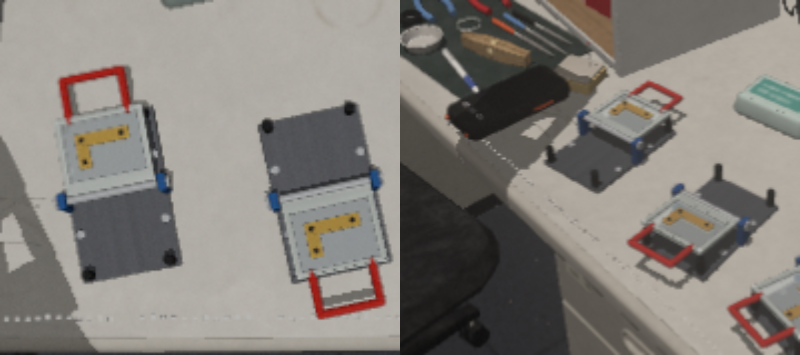

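The left leaf lies on the far side and its bracket now reads true (leg right, foot down at about (85,145)). I'll fit the leaf angle to check it is flat.

Run:
```python
import pickle
from fit import *
P=[pickle.load(open(f"pics/{n}2.pkl","rb")) for n in ("top","scene")]
for a in (3.14,3.05): q=fit(P,[.526,.1172,.179,a]); print(U(q)[:40].mean(0))
q=fit(P,[.526,.1172,.179,3.1],np.array([.526,.1172]))
```

```text
n [192, 69] q [0.5252 0.1182 0.1706 3.1301] rms 0.71
[0.63157899 0.13657626 0.03323901]
n [192, 69] q [0.5252 0.1183 0.1705 3.1303] rms 0.71
[0.63158764 0.13658345 0.03322148]
n [192, 69] q [0.5257 0.1173 0.1818 3.1361] rms 0.72
```

```bash
python3 -c "
from bench import *
print(order.job_done())"
```

```text
the job is handed in; nothing more can be done
None
```

I turned over the one leaf whose bracket read as a mirrored L (the leftmost carrier from above); it now reads true and lies flat, within about 0.01 rad by the camera fit. The other two already read true and were left alone, and I handed the job in at about 14 s of the 38 s allowed.

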